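# Lay the hull blank down and set it against the fence

### The job

On the carving board a wooden ship's hull blank stands on its flat stern, pointed bow up. With the fingers only pushing, never gripping or lifting it, tip it over onto the board so that the deck face (the one with three mast holes) is on top, then push it across the board until one long side lies flush against the fence. Leave the glue bottle, the thread spool and the sanding block where they are.

Things in the scene. Friction and masses are not known exactly. Their poses are not given: they have to be found in the camera images.
- board: fixed grey carving board, 220 mm (its x) by 300 mm (its y), 15 mm thick, with a dark wooden fence bar, 25 mm thick and 25 mm high above the board, along its whole far edge. Origin at the centre of the underside, on the table. Own x points towards the fence, whose inner face is the plane x = +85 mm; own z is up. The board stands somewhat turned on the table.
- hull: loose pale wooden hull blank, 100 to 170 g, 140 mm long, 36 mm thick (own x), 44 mm wide (own y); the last 22 mm narrow to the bow point. Origin at the centre of the flat stern end, own z runs to the bow, own +x is the normal of the deck face with three dark mast holes. It starts upright on the board, deck to the left, within 15 degrees of the board's own +y.
- hull_center (a point): point on the hull blank's long axis, 70 mm from the stern end, 18 mm from the deck and keel faces (the keel face is opposite the deck), 22 mm from the two long sides
- stern_keel (a point): middle of the keel-side edge of the stern end of the hull blank ; tipped over this edge it falls by itself once leaned about 16 degrees, and then lies 36 mm high, deck up
- bow_keel (a point): keel-face corner of the hull blank's bow point, 140 mm from the stern
- glue: white glue bottle, 42 mm across, 92 mm tall, stands on the table beside the board, leave alone; origin at the centre of its foot
- spool: wooden thread spool, 38 mm across, 50 mm tall, stands on the table beside the board, leave alone; origin at the centre of its foot
- sander: cork sanding block, 80 by 45 mm, 24 mm high, lies on the table beside the board, leave alone; origin at the centre of its underside
Mind the look-alikes: they are no part of the job. There is more than one size of the hull; the one meant has the size given above.

How it is judged (in metres and radians):
On the way, in this order (a step that is already met when the one before it is completed fails the run):
1. the hull blank lies on the board, deck up (angle between hull's own x axis and vertical below 0.12 rad and z of hull_center in the frame of board below 0.042 m), for 0.2 s.
2. then a long side is flush against the fence (all of step 1 and x of hull_center in the frame of board above 0.057 m and angle between the z axis of hull and the y axis of board, either way round below 0.07 rad), for 0.2 s.
At the end, for the whole second after the job is handed in: the hull blank lies at rest flat on the board, deck up (within 7 degrees), its long axis along the fence within 4 degrees and its centre within 6 mm of where it lies with a long side fully against the fence, its centre no more than 120 mm from the board's middle along the fence (all of step 2 and y of hull_center in the frame of board between -0.12 and 0.12 m and linear speed of hull below 0.01 m/s); the robot touches nothing.
It fails at once if the hull blank is lifted or carried (both ends over 45 mm above the board) (height (world z) of each of stern_keel, bow_keel above 0.06 m).
It fails at once if the glue is shifted by more than 15 mm or knocked over (distance of glue from where it was at the start of the episode above 0.015 m or angle between glue's own z axis and vertical above 0.4 rad).
It fails at once if the spool is shifted by more than 15 mm or knocked over (distance of spool from where it was at the start of the episode above 0.015 m or angle between spool's own z axis and vertical above 0.4 rad).
It fails at once if the sander is shifted by more than 15 mm or knocked over (distance of sander from where it was at the start of the episode above 0.015 m or angle between sander's own z axis and vertical above 0.4 rad).
It also fails if it takes over 48 s, if anything falls off the work surface, if the arm or the gripper's body presses on something with over 40 N, if the wrist force passes 120 N, or if a joint passes its speed limit or range.

### The arm

A 7-joint arm with a two-finger parallel gripper is mounted at the origin on the work surface. World frame = base frame: x ahead of the robot, y to its left, z up, the work surface at z = 0. Lengths are in mm, angles in rad, forces in N, time in s.
With the tool pointing down it reaches from about 425 to 825 mm from the base axis. Payload 3.6 kg.
Tool frame: the origin (TCP) lies midway between the tips of the shut fingers; the grasp point (between the pads) lies 19 mm behind it; z points along the fingers, y is the direction in which the jaws open and shut (so a half turn about z gives the same grasp; the last joint's range is limited). The gripper opens to 93 mm and grips with 3 to 60 N. Pads are 15 mm wide; open, the fingers measure 128 mm over their backs; the gripper's body (75 mm by 188 mm) begins 65 mm behind the grasp point.
Start: joints at [-1.153, 0.615, -0.013, 1.423, 0.008, 1.103, -0.04], TCP at [279.644, 586.738, 218.64] pointing down, gripper open.
Joint ranges: [-3.12, 3.12], [-0.3, 2.06], [-1.34, 1.32], [0.26, 2.42], [-1.36, 4.5], [0.01, 1.98], [-2.84, 2.84]. Speed limits (rad/s): [2.79, 2.79, 3.14, 3.14, 3.14, 3.14, 3.14].

### API

Orientations are given as a unit quaternion [x, y, z, w].
In Python, from station import ctrl, viewer, order gives the robot as it stands.
- The arm moves only by the tool step_arm, never from a script. Its argument "series" is a list of rows, each a list of 5 numbers: the shift along the world's x, y, z in cm, then the turn about the world's z in rad, then the opening, from 0 (shut) to 1 (fully open). In form: [[tx, ty, tz, yaw, jaw], ...]. A call has 1 to 10 rows; each row shifts and turns the pose as measured when the row begins; what a row does not reach is not made up. A row lasts 1/8 s, in which the tool goes at most 62.5 mm and 10.7 degrees, less where a joint would pass 70% of its speed; a pose out of reach is approached as far as the arm can. A call is refused whole if a number of a shift passes 6.25 or a number of a turn 0.188, either way. A call with a gripper value outside its range is refused whole. The fingers move at their own pace and stop on an object; "squeeze" is the grip in N (left out, the last holds). Time passes only in rows, so rows that do not move let the fingers close. It gives the time, the measured TCP pose, the force and the opening at its end, in the units of the state.
- ctrl.get_state(): the state, without advancing time (a new reading comes with each control period).
- viewer.snapshot(name): name is "scene" or "top" or "wrist"; returns a dict with "img" (384x512x3 uint8, red, green, blue), "z_map" (384x512 float32, mm along the optical axis (not along the pixel's ray), 0 where there is no reading), "intrinsics" (3x3 intrinsics, pixels), "distortion" ([k1, k2, p1, p2, k3] as OpenCV has them; the pictures are not rectified), "extrinsics" (4x4, takes a point from camera to world coordinates). Camera axes: x right, y up, looking along -z (the intrinsics and any distortion apply to the point x, -y, -z); pixel columns grow to the right and rows downward; lengths in mm; the calibration is good to about 2 mm. A picture is of the moment at which its call begins.
- order.job_done(): hands the job in, once; it reports no verdict.
The state is a dict: "time_s": time; "joints": joint angles; "dq": joint speeds; "joint_efforts": joint torques, N m; "tcp_pos": TCP position; "eef_rot": TCP orientation; "force": force on the tool from outside, world axes, zero at the start; "torque": the same for the moment, N m; "finger_gap": opening from 0.0 (shut) to 1.0 (fully open).
Only numpy, scipy, OpenCV 4.12 (cv2) and the standard library are available. Lean on these libraries where they do the work, as an engineer would, in place of code of your own. Each camera call takes 0.05 s, during which the arm holds its last target. There are 200 camera calls.

## Working session

There is one attempt and no reset: what is moved stays moved. The work goes in short steps, Python scripts to look and compute and a tool call to move; the robot and the scene stay as the last step left them, time stands still between calls to the robot, and variables do not carry over. Pictures are saved under pics/ and viewed, about 8 in all and at most 12, crops included, and the job is handed in when it is done.

Besides the shell and the picture viewer there is one more tool, called as name(argument=value, ...), one argument or row to a line, values as JSON. step_arm: Moves the arm, as the interface text tells. Its arguments: {"type":"object","properties":{"series":{"type":"array"},"squeeze":{"type":"number"}},"required":["series"]}

```bash
mkdir -p pics; ls; cat > h.py <<'E'
import numpy as np, cv2
from station import ctrl, viewer, order
def pts(s):
    K=np.array(s["intrinsics"],float);d=np.array(s["distortion"],float);T=np.array(s["extrinsics"],float)
    h,w=s["z_map"].shape
    u,v=np.meshgrid(np.arange(w,dtype=float),np.arange(h,dtype=float))
    n=cv2.undistortPoints(np.stack([u.ravel(),v.ravel()],1)[:,None],K,d)[:,0].reshape(h,w,2)
    z=s["z_map"]
    P=np.stack([n[...,0]*z,-n[...,1]*z,-z,np.ones_like(z)],-1)@T.T
    P=P[...,:3].copy();P[z<=0]=np.nan
    return P
def save(s,n): cv2.imwrite("pics/"+n+".png",s["img"][...,::-1])
E
python3 - <<'E'
from h import *
for n in ("top","scene"):
    s=viewer.snapshot(n);save(s,n+"0");np.save(n+"0.npy",pts(s));print(n,np.round(np.array(s["extrinsics"])[:3,3]))
print(ctrl.get_state())
E
```

```text
pics
top [3.960e+02 1.000e+00 1.316e+03]
scene [1077. -169.  982.]
{'time_s': 0.1, 'joints': array([-1.15252683,  0.61583311, -0.01261458,  1.42469913,  0.00810867,
        1.10339167, -0.04039742]), 'dq': array([ 0.00176181, -0.0019113 ,  0.00033567, -0.00325496, -0.00172705,
        0.0005853 , -0.00151021]), 'joint_efforts': array([ 1.49721396e-03, -4.60042512e+01,  2.10206844e-01, -1.66243815e+01,
       -6.11715275e-02,  1.69817847e-02,  9.59750218e-05]), 'tcp_pos': array([279.35618997, 586.13891227, 217.60322301]), 'eef_rot': array([ 2.20521938e-01,  9.75381348e-01, -1.11624924e-03, -2.33828746e-04]), 'force': array([-0.22786079,  0.86002137,  0.76187525]), 'torque': array([-0.04441895,  0.02063934,  0.00352848]), 'finger_gap': 0.9987448374925731}
```

View pics/top0.png

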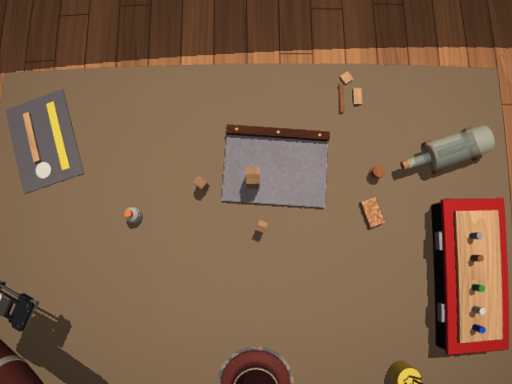

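View pics/scene0.png

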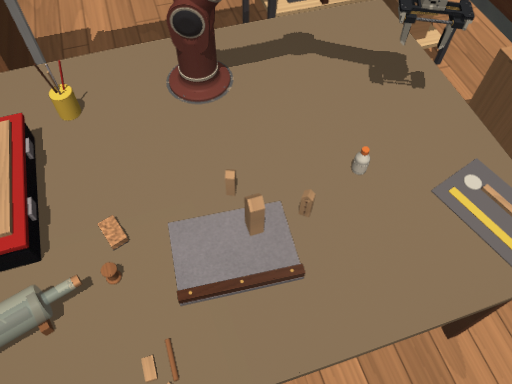

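The board is at (275,172) in the top view, with the fence on the far side and the hull upright at (252,176). Smaller hull look-alikes stand at (201,183) and (261,226). The glue bottle is at (133,214), the spool at (378,171) and the sander at (372,212).

```bash
python3 - <<'E'
from h import *
P=np.load("top0.npy").reshape(-1,3)
Q=np.load("scene0.npy").reshape(-1,3)
im=cv2.imread("pics/top0.png")
for nm,A in (("top",P),("scene",Q)):
    reg=(A[:,0]>430)&(A[:,0]<800)&(A[:,1]>-200)&(A[:,1]<220)
    b=A[reg&(np.abs(A[:,2]-15)<4)]
    r=cv2.minAreaRect(b[:,:2].astype(np.float32));print(nm,"board",r,np.median(b[:,2]))
    f=A[reg&(np.abs(A[:,2]-40)<4)&(A[:,0]>660)]
    print("fence",cv2.minAreaRect(f[:,:2].astype(np.float32)),len(f))
    for lo,hi in ((60,90),(90,120),(120,170),(147,170)):
        t=A[reg&(A[:,2]>lo)&(A[:,2]<hi)]
        if len(t): print("hull",lo,len(t),t.min(0).round(),t.max(0).round(),cv2.minAreaRect(t[:,:2].astype(np.float32)))
    # other blobs by height
    H=A.reshape(384,512,3)
    m=((H[...,2]>12)&(H[...,0]>350)&(H[...,0]<900)&(np.abs(H[...,1])<420)).astype(np.uint8)
    n,l,s,c=cv2.connectedComponentsWithStats(m)
    for i in range(1,n):
        if s[i,4]>15:
            q=H[l==i];print(c[i].round(),q.min(0).round(),q.max(0).round())
E
```

```text
top board ((573.6287841796875, -36.51312255859375), (334.63592529296875, 277.1119689941406), 85.25483703613281) 14.895959199203276
fence ((720.7340087890625, -64.06993103027344), (271.0318603515625, 26.362323760986328), 85.4540023803711) 711
hull 60 175 [432. -37.  61.] [588. 159.  90.] ((536.9359741210938, 38.69889831542969), (234.97140502929688, 100.11969757080078), 52.08237075805664)
hull 90 66 [437. -34.  90.] [580. 152. 118.] ((536.5929565429688, 34.67433166503906), (222.35862731933594, 93.65489959716797), 54.623477935791016)
hull 120 239 [557. -16. 121.] [602.  18. 159.] ((579.6265869140625, 0.7960796356201172), (34.32175827026367, 44.82207107543945), 89.8829574584961)
hull 147 87 [570. -16. 147.] [589.  18. 159.] ((579.04296875, 1.0085067749023438), (33.8603630065918, 18.619964599609375), 89.01657104492188)
[357.  99.] [ 811. -331.   12.] [ 843. -309.   17.]
[341. 109.] [ 786. -274.   12.] [ 811. -266.   16.]
[275. 165.] [ 502. -225.   12.] [742.  90. 159.]
[378. 171.] [ 584. -382.   12.] [ 622. -343.   55.]
[201. 184.] [553. 124.  12.] [588. 159.  97.]
[372. 212.] [ 445. -378
[... 694 characters left out ...]
 ((583.2072143554688, -0.19230270385742188), (47.429710388183594, 36.37924575805664), 1.3004939556121826)
hull 147 85 [576. -18. 147.] [593.  18. 155.] ((584.2703247070312, 0.06881332397460938), (16.5670223236084, 36.813541412353516), 4.862170219421387)
[361. 160.] [473. 318.  12.] [511. 358.  94.]
[231. 180.] [437. -39.  13.] [471.  -5.  95.]
[307. 201.] [556. 127.  12.] [593. 164.  97.]
[233. 251.] [ 505. -226.   12.] [748.  89. 155.]
[112. 231.] [ 446. -378.   13.] [ 535. -314.   28.]
[109. 271.] [ 589. -381.   13.] [ 625. -345.   53.]
[149. 364.] [ 825. -328.   12.] [ 844. -308.   16.]
[152. 374.] [ 847. -321.   12.] [ 865. -310.   16.]
[147. 376.] [ 849. -333.   12.] [ 862. -322.   14.]
```

step_arm(
  series=[
    [3.0,-5.0,0,0.037,0],
    [3.0,-5.0,0,0.037,0],
    [3.0,-5.0,0,0.037,0],
    [3.0,-5.0,0,0.037,0],
    [3.0,-5.0,0,0.037,0],
    [3.0,-5.0,0,0.037,0],
    [3.0,-5.0,0,0.037,0],
    [3.0,-5.0,0,0.037,0],
    [3.0,-5.0,0,0.037,0],
    [3.0,-5.0,0,0.037,0],
  ],
)

```text
time_s: 1.35
tcp_pos: [579.6, 73.8, 212.9]
eef_rot: [0.024, 1.0, -0.003, -0.003]
force: [0.8, 1.4, 0.1]
finger_gap: 0.016
```

step_arm(
  series=[
    [0.2,0,-4.5,0,0],
    [0,0,-4.0,0,0],
    [0,0,0,-0.02,0],
    [0,-1.5,0,0,0],
    [0,-1.0,0,0,0],
  ],
)

```text
time_s: 1.98
tcp_pos: [585.5, 39.5, 127.8]
eef_rot: [0.041, 0.999, -0.004, -0.001]
force: [0.7, 0.5, 0.7]
finger_gap: 0.002
```

```bash
python3 - <<'E'
from h import *
s=viewer.snapshot("scene");cv2.imwrite("pics/a.png",cv2.resize(s["img"][100:300,150:400,::-1],None,fx=3,fy=3));st=ctrl.get_state();print(st["tcp_pos"],st["force"])
E
```

```text
[585.85546379  37.89494203 128.03260581] [ 0.08271257 -0.55149502  0.47655904]
```

View pics/a.png

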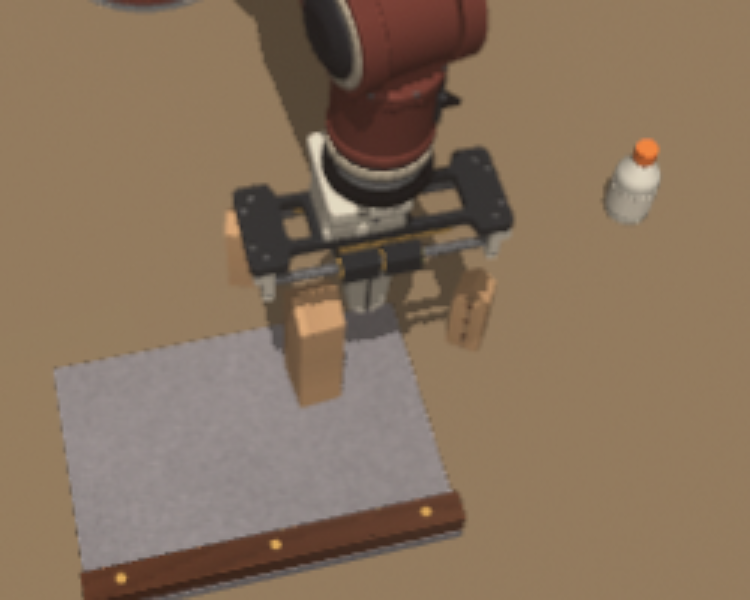

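The shut fingers (crop 368,292) stand just left of the hull (317,350), near its top and in line with it. I'll push slowly.

step_arm(
  series=[
    [-0.3,-0.8,0,0,0],
    [0,-0.8,0,0,0],
    [0,-0.8,0,0,0],
    [0,-0.8,0,0,0],
    [0,-0.8,0,0,0],
  ],
)

```text
time_s: 2.65
tcp_pos: [583.7, -4.2, 130.5]
eef_rot: [0.041, 0.999, -0.004, 0.002]
force: [0.3, 0.3, 0.9]
finger_gap: 0.002
```

```bash
python3 - <<'E'
from h import *
s=viewer.snapshot("scene");cv2.imwrite("pics/b.png",cv2.resize(s["img"][100:300,150:400,::-1],None,fx=2,fy=2));st=ctrl.get_state();print(st["tcp_pos"],st["force"])
E
```

```text
[583.6880596   -6.09191121 130.49669442] [ 0.03548229 -1.32987614 -1.22964693]
```

View pics/b.png

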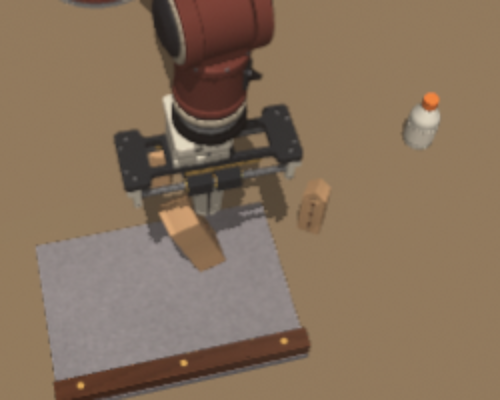

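The hull (crop 195,235) is leaning well past its tipping angle. I'll let it fall and lift the tool clear.

step_arm(
  series=[
    [0,-0.5,0,0,0],
    [0,0,0,0,0],
    [0,0,0,0,0],
    [0,0,1,0,0],
    [0,0,3,0,0],
    [-2,2,4,0,0],
    [-5,0,0,0,0],
    [-4,0,0,0,0],
  ],
)

```text
time_s: 3.7
tcp_pos: [474.4, 11.2, 214.8]
eef_rot: [0.041, 0.999, -0.004, 0.005]
force: [-0.3, -0.1, 0.6]
finger_gap: 0.007
```

```bash
cat > m.py <<'E'
from h import *
import sys
s=viewer.snapshot("scene");cv2.imwrite("pics/%s.png"%sys.argv[1],cv2.resize(s["img"][100:320,130:400,::-1],None,fx=2.5,fy=2.5))
for nm in ("top","scene"):
    if nm=="top": s=viewer.snapshot("top")
    else: s=viewer.snapshot("scene")
    A=pts(s);I=s["img"].astype(int)
    reg=(A[...,0]>510)&(A[...,0]<735)&(A[...,1]>-220)&(A[...,1]<90)
    m=(reg&(np.abs(A[...,2]-51)<6)&(I[...,0]-I[...,2]>35)).astype(np.uint8)
    n,l,st,c=cv2.connectedComponentsWithStats(m)
    k=1+np.argmax(st[1:,4]);q=A[l==k];q=q[(np.abs(q[:,2]-51)<5)]
    print(nm,"hulltop",cv2.minAreaRect(q[:,:2].astype(np.float32)),np.median(q[:,2]),q.min(0).round(),q.max(0).round(),len(q))
    f=A[reg&(np.abs(A[...,2]-40)<3)&(A[...,0]>690)&(I[...,0]-I[...,2]<60)]
    print("fence",cv2.minAreaRect(f[:,:2].astype(np.float32)),len(f))
t=ctrl.get_state();print(t["tcp_pos"],t["eef_rot"],t["force"])
E
python3 m.py c
```

```text
top hulltop ((580.4389038085938, -89.21859741210938), (44.929744720458984, 138.23834228515625), 0.9990275502204895) 50.63319629145826 [ 558. -158.   46.] [604. -20.  56.] 625
fence ((719.7998046875, -74.416748046875), (290.2033996582031, 26.14408302307129), 85.63373565673828) 572
scene hulltop ((583.9489135742188, -89.25235748291016), (46.57919692993164, 138.85592651367188), 0.8210582733154297) 50.16616263567937 [ 560. -159.   46.] [608. -20.  55.] 876
fence ((723.8213500976562, -74.02572631835938), (293.06756591796875, 25.887861251831055), 85.89048767089844) 907
[474.51114319  11.17744081 214.94310212] [ 0.0410539   0.99913901 -0.00406828  0.00438911] [0.43596566 0.66439936 0.49784187]
```

View pics/c.png

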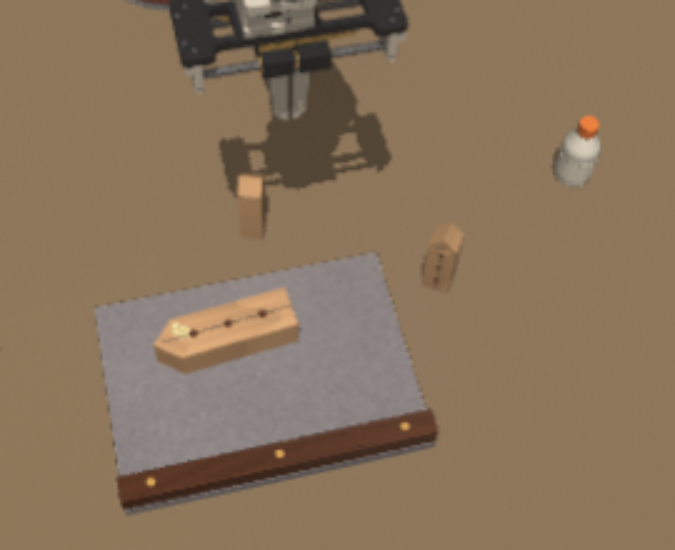

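The hull lies deck up at (582,-89), 0.9° off world y. The fence runs at 85.7°, and the hull has to move about 104 mm towards it. Next I bring the half-open fingers behind its near side.

step_arm(
  series=[
    [2.0,-4.5,0,0,0.6],
    [2.0,-4.5,0,0.007,0.6],
    [0.5,0,-5,0,0.6],
    [0,0,-5,0,0.6],
    [0,0,-5,0,0.6],
    [0,0,-3,0,0.6],
    [0,0,0,0,0.6],
  ],
)

```text
time_s: 4.72
tcp_pos: [534.9, -82.7, 33.6]
eef_rot: [0.036, 0.999, -0.005, 0.015]
force: [0.4, -0.1, -0.4]
finger_gap: 0.594
```

step_arm(
  series=[
    [0.5,0,-0.6,0,0.6],
    [0.8,-0.05,0,0,0.6],
    [0.8,-0.05,0,0,0.6],
    [0.8,-0.05,0,0,0.6],
    [0.8,-0.06,0,0,0.6],
    [0.8,-0.06,0,0,0.6],
    [0.8,-0.06,0,0,0.6],
    [0.8,-0.06,0,0,0.6],
  ],
)

```text
time_s: 5.72
tcp_pos: [604.0, -87.3, 32.0]
eef_rot: [0.036, 0.999, -0.005, 0.02]
force: [-0.8, -0.2, 1.0]
finger_gap: 0.6
```

```bash
python3 m.py d
```

```text
top hulltop ((627.1661376953125, -29.10816764831543), (5.735825061798096, 17.380352020263672), 89.2900390625) 49.71655148687046 [618. -32.  47.] [636. -26.  52.] 15
fence ((719.999755859375, -74.52548217773438), (290.1013488769531, 26.29991912841797), 85.63011169433594) 430
scene hulltop ((637.2937622070312, -94.75169372558594), (140.09226989746094, 46.03840637207031), 86.2719955444336) 50.02740872657 [ 612. -165.   46.] [664. -24.  56.] 951
fence ((724.1394653320312, -73.87423706054688), (293.5118103027344, 25.634754180908203), 85.64847564697266) 927
[604.38475922 -87.2601575   31.98777675] [ 0.03622221  0.99912218 -0.00503802  0.02043132] [ 0.08455851  0.28885688 -0.67779672]
```

View pics/d.png

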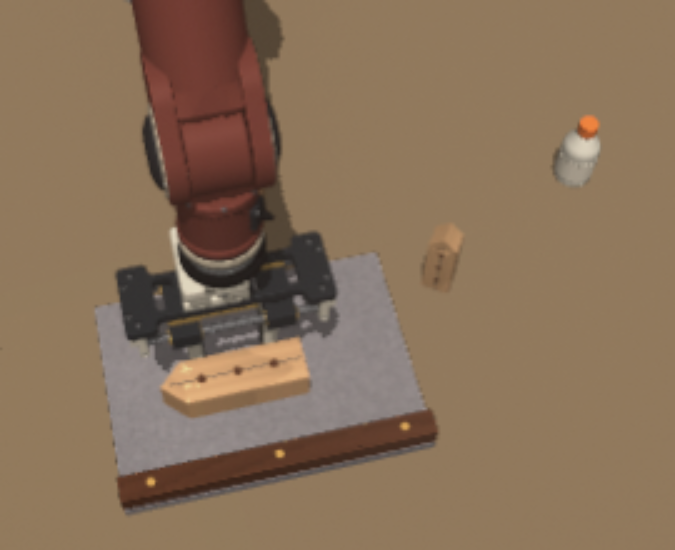

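The hull (crop 237,372) is now square to the fence (86.3° against 85.65°), with about 50 mm left to go.

step_arm(
  series=[
    [0.8,-0.06,0,0,0.6],
    [0.8,-0.06,0,0,0.6],
    [0.8,-0.06,0,0,0.6],
    [0.8,-0.06,0,0,0.6],
    [0.5,-0.04,0,0,0.6],
    [0.3,-0.02,0,0,0.6],
    [0.3,-0.02,0,0,0.6],
  ],
)

```text
time_s: 6.75
tcp_pos: [648.9, -90.6, 31.7]
eef_rot: [0.036, 0.999, -0.005, 0.019]
force: [-0.8, -0.7, 0.5]
finger_gap: 0.601
```

step_arm(
  series=[
    [0.3,-0.02,0,0,0.6],
    [0.3,-0.02,0,0,0.6],
    [0.3,-0.02,0,0,0.6],
  ],
)

```text
time_s: 7.12
tcp_pos: [655.4, -91.0, 31.4]
eef_rot: [0.037, 0.999, -0.005, 0.016]
force: [-8.1, 0.2, 5.9]
finger_gap: 0.598
```

step_arm(
  series=[
    [0.3,-0.02,0,0,0.6],
    [0.3,-0.02,0,0,0.6],
  ],
)

```text
time_s: 7.38
tcp_pos: [655.4, -91.1, 30.6]
eef_rot: [0.037, 0.999, -0.004, 0.008]
force: [-5.9, 1.2, 4.7]
finger_gap: 0.601
```

```bash
python3 m.py e
```

```text
top hulltop ((680.36572265625, -32.69548034667969), (5.8451457023620605, 27.009679794311523), 89.2732925415039) 49.98803947278145 [667. -36.  48.] [694. -30.  55.] 24
fence ((719.699951171875, -74.40386962890625), (289.6598205566406, 25.19223403930664), 85.82644653320312) 130
scene hulltop ((686.90869140625, -98.02103424072266), (139.54176330566406, 46.584312438964844), 85.27020263671875) 50.140035574217904 [ 663. -168.   46.] [715. -29.  55.] 1013
fence ((718.074462890625, -73.22177124023438), (293.2396240234375, 38.28628158569336), 85.56350708007812) 933
[655.38032186 -91.04189127  30.50020409] [ 0.03745618  0.99925312 -0.00446592  0.00838426] [-5.63460332  0.39577361  4.06286851]
```

Contact with the fence is firm. I'll back off, rise and check.

step_arm(
  series=[
    [-0.5,0.04,0,0,0.6],
    [-3,0.2,0,0,0.6],
    [-4,0.2,0,0,0.6],
    [0,0,5,0,0.6],
    [0,0,6,0,0.6],
    [-5,0,5,0,0.6],
    [-6,0,0,0,0.6],
    [0,0,0,0,0.6],
  ],
)

```text
time_s: 8.52
tcp_pos: [473.2, -86.4, 187.4]
eef_rot: [0.037, 0.999, -0.005, 0.014]
force: [0.8, 0.1, 0.5]
finger_gap: 0.601
```

```bash
python3 m.py f
```

```text
top hulltop ((683.652587890625, -97.5383529663086), (138.09657287597656, 45.617469787597656), 85.85006713867188) 50.68303311543002 [ 658. -166.   46.] [710. -30.  56.] 662
fence ((719.839111328125, -74.72402954101562), (289.8343505859375, 26.269193649291992), 85.55229949951172) 466
scene hulltop ((687.0816040039062, -98.00080108642578), (139.7367706298828, 45.88588333129883), 85.68195343017578) 50.07655446540531 [ 661. -168.   46.] [714. -28.  55.] 1012
fence ((717.4935913085938, -73.34005737304688), (293.406982421875, 41.027503967285156), 85.59638214111328) 944
[481.45494029 -86.4192787  188.65576137] [ 0.0358418   0.99916661 -0.00497708  0.01888592] [-0.17103665  0.16184183  0.58327952]
```

View pics/f.png

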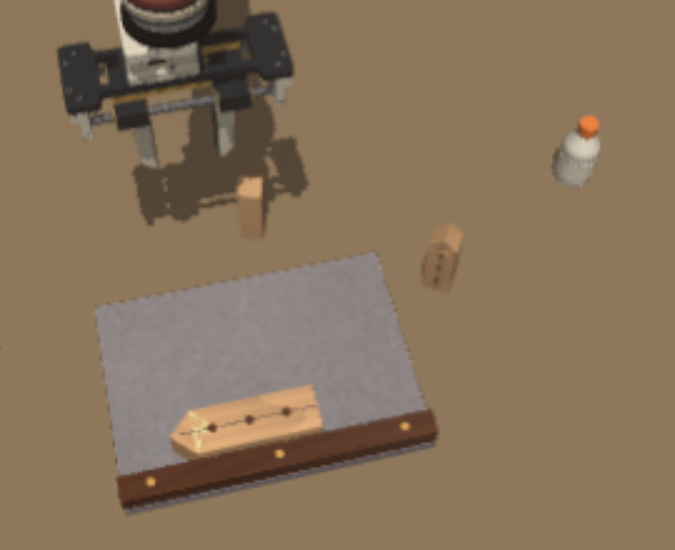

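The hull (crop 248,422) lies deck up against the fence. Its centre is 34.3 mm from the fence midline (34.5 expected) and its angle is off by 0.3° or less. The tool is clear.

```bash
python3 -c "
from h import *
print(order.job_done())"
```

```text
the job is handed in; nothing more can be done
None
```

The hull blank now lies deck up with a long side flush against the fence, and I've handed the job in; no verdict is reported. I tipped it over its stern keel edge with a slow push of the shut fingers near the top. I then pushed it about 104 mm to the fence with the half-open fingers, never gripping or lifting it.

**Last checks (arm withdrawn, about 8.5 s on the clock):**
- **Flush:** in the top view the hull centre is 34.3 mm from the fence midline, against 34.5 mm expected.
- **Angle:** the long axis is within about 0.3° of the fence.
- **Deck:** the deck is up, at about 50–51 mm, as expected for a hull lying flat on the board.
- **Position along the fence:** the centre is about 30 mm from the board's middle.

**Disagreements:** the two cameras differ by about 3–4 mm in absolute x, so I compared hull and fence within one view. The scene view's final fence fit was spoiled because it merged with the hull's side, so the flush figure comes from the top view alone.

**Not measured:** I did not re-measure the glue, spool and sander. The arm only passed well above the glue bottle, which still stands upright in the last picture, and came nowhere near the other two.

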